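# Load the stopper drier and start it

## Task

Tip the four rubber stoppers out of the beaker into the wire basket of the drier, and stand the empty beaker upright on its bench mat again without dropping it. Once all four stoppers lie in the basket, start the drier: push its timer dial down, turn it clockwise as far as it goes and let it spring back up. Do not shift the other things on the worktop.

Things in the scene. Friction and masses are not known exactly. Their poses are not given: they have to be found in the camera images.
- beaker: open translucent plastic beaker, slightly tapered, 60 mm outside diameter at the foot, 67 mm just below the rim, 70 mm at the rim lip, 105 mm tall, wall 4 mm, floor 5 mm, about 0.11 kg; holds the four stoppers loose in its lower 65 mm. Origin: centre of its underside; z up its axis towards the mouth.
- beaker_rim (a point): centre of the beaker's mouth, 105 mm above its underside. The beaker is smooth inside and the stoppers slide out once the wall slopes down well past level
- bench_mat: flat ribbed blue-green bench mat, 150 x 150 mm, 3 mm thick, fixed; the beaker starts on it. Origin: centre of its underside
- stopper_drier: low white bench drier, 210 mm (its x, front to back) by 290 mm (its y), top at 85 mm; front with air slots faces -x. Wire basket sunk in its left (+y) part, control panel with the dial on its right (-y) part. Origin: centre of its underside; fixed
- basket (a point): centre of the basket's floor, 34 mm above the worktop; x, y along the basket's sides, inside 165 x 165 mm, rim 55 mm above this point (89 mm above the worktop)
- timer_press (a joint): push travel of the timer dial: 0 up, 0.008 m fully pushed down; spring, 2.5 N at the top to 9.5 N at the bottom. Pins inside keep the dial from turning until it is pushed at least 6 mm, and hold it down on the way between its two positions
- timer_turn (a joint): turn of the timer dial: 0 off (white mark points to the front, at the red tick), grows clockwise seen from above to the end stop at 1.2 rad, on (green tick), where the dial springs up again when released
- timer_grip (a point): centre of the top of the dial's grip bar, on the turning axis, about 130 mm above the worktop when up. Black dial, skirt 54 mm diameter; bar 48 mm long, 13 mm wide, 23 mm tall above the skirt; x along the bar, turns with the dial
- stopper_1: rubber infusion-bottle stopper no. 1 of 4, brick red, all alike: flange 30 mm diameter x 6 mm, plug 22 mm diameter x 12 mm, 18 mm tall, 15 g. Origin at half height; z from plug to flange
- stopper_2: rubber infusion-bottle stopper no. 2 of 4, brick red, all alike: flange 30 mm diameter x 6 mm, plug 22 mm diameter x 12 mm, 18 mm tall, 15 g. Origin at half height; z from plug to flange
- stopper_3: rubber infusion-bottle stopper no. 3 of 4, brick red, all alike: flange 30 mm diameter x 6 mm, plug 22 mm diameter x 12 mm, 18 mm tall, 15 g. Origin at half height; z from plug to flange
- stopper_4: rubber infusion-bottle stopper no. 4 of 4, brick red, all alike: flange 30 mm diameter x 6 mm, plug 22 mm diameter x 12 mm, 18 mm tall, 15 g. Origin at half height; z from plug to flange
- slide_box: flat clear slide box, 86x120x29 mm; a loose bystander. Origin: centre of its underside
- vial_a: small glass vial with grey cap and green band, 43 mm diameter, 98 mm tall; a loose bystander. Origin: centre of its underside
- vial_b: small glass vial with grey cap and blue band, 43 mm diameter, 92 mm tall; a loose bystander. Origin: centre of its underside
- jar: round jar with blue lid, 72 mm diameter, 60 mm tall; a loose bystander. Origin: centre of its underside
- carton: flat white and blue carton, 54x89x22 mm; a loose bystander. Origin: centre of its underside
- amber: small amber bottle, 34 mm diameter, 68 mm tall; a loose bystander. Origin: centre of its underside

How it is judged:
On the way, in this order (a step that is already met when the one before it is completed fails the run):
1. the beaker is tipped over (axis more than 50 degrees off vertical) with its mouth at the basket (mouth centre within 130 mm of the basket's centre, seen from above) (angle between beaker's own z axis and vertical above 0.88 rad and horizontal distance between beaker_rim and basket below 0.13 m).
2. all four stoppers lie in the basket (x of stopper_1 in the frame of basket between -0.083 and 0.083 m and y of stopper_1 in the frame of basket between -0.083 and 0.083 m and z of each of stopper_1, stopper_2, stopper_3, stopper_4 in the frame of basket below 0.05 m and x of stopper_2 in the frame of basket between -0.083 and 0.083 m and y of stopper_2 in the frame of basket between -0.083 and 0.083 m and x of stopper_3 in the frame of basket between -0.083 and 0.083 m and y of stopper_3 in the frame of basket between -0.083 and 0.083 m and x of stopper_4 in the frame of basket between -0.083 and 0.083 m and y of stopper_4 in the frame of basket between -0.083 and 0.083 m), for 0.2 s.
3. with all four stoppers in the basket, the dial is turned clockwise to its end (at least 1.05 of 1.2 rad) (all of step 2 and value of joint timer_turn above 1.05 rad), for 0.1 s.
At the end, for the whole second after the job is handed in: all four stoppers at rest inside the basket (within 83 mm of its centre along each side and below its rim); the beaker at rest, upright within 0.1 rad, on the mat with its centre within 50 mm of the mat's centre along each side; the dial at least 1.05 rad clockwise and sprung back up to within 2 mm (all of step 3 and angle between beaker's own z axis and vertical below 0.1 rad and z of beaker in the frame of bench_mat between -0.002 and 0.007 m and x of beaker in the frame of bench_mat between -0.05 and 0.05 m and y of beaker in the frame of bench_mat between -0.05 and 0.05 m and linear speed of each of stopper_1, stopper_2, stopper_3, stopper_4, beaker below 0.03 m/s and value of joint timer_press below 0.002 m); the robot touches nothing.
It fails at once if the beaker is dropped (falls free of the fingers at more than 0.7 m/s, a drop of some 25 mm) (linear speed of beaker above 0.7 m/s and contact force between the fingers and beaker below 0.05 N).
It fails at once if another thing on the worktop is shifted by more than 30 mm (distance of any of slide_box, vial_a, vial_b, jar, carton, amber from where it was at the start of the episode above 0.03 m).
It also fails if it takes over 72 s, if anything falls off the work surface, if the arm or the gripper's body presses on something with over 40 N, if the wrist force passes 120 N, or if a joint passes its speed limit or range.

## Robot

A 7-joint arm with a two-finger parallel gripper is mounted at the origin on a cart in front of the work surface, level with it; the furniture and walls round the work are solid. World frame = base frame: x ahead of the robot, y to its left, z up, the work surface at z = 0. Lengths are in m, angles in rad, forces in N, time in s.
With the tool pointing down it reaches from about 0.4 to 0.85 m from the base axis. Payload 10.4 kg.
Tool frame: the origin (TCP) lies at the very end of the fingers, on their centre line; the grasp point (between the pads) lies 19 mm behind it (manip.grip_point_offset is the distance from the TCP to the grasp point, in m); z points along the fingers, y is the line along which they close (so a half turn about z gives the same grasp; the last joint's range is limited). The gripper opens to 85 mm and grips with 20 to 120 N. Pads are 22 mm wide; open, the fingers measure 114 mm over their backs; the gripper's body (76 mm by 85 mm) begins 54 mm behind the grasp point. The pads swing forward as they close: fully open they stand 13 mm farther back than shut.
Start: joints at [1.228, 0.332, -0.065, 1.46, 0.022, 1.35, -0.088], TCP at [0.197, -0.593, 0.231] pointing down, gripper open.
Joint ranges: [-2.6, 2.6], [-0.5, 2.12], [-1.47, 1.34], [0.16, 2.42], [-1.27, 4.41], [0.06, 2.06], [-2.6, 2.6]. Speed limits (rad/s): [2.22, 2.22, 2.79, 2.79, 3.14, 3.14, 3.14].

## Interface

Orientations are given as a unit quaternion [x, y, z, w].
In Python, from workcell import manip gives the robot as it stands. The module is installed in compiled form; this text tells all that it offers.
- The arm moves only by the shell command python3 -m inch 'ROWS' [OPENING] [FORCE]. ROWS is JSON, a list of rows, each a list of 2 entries, a list of its own where there are three numbers: the shift along the tool's x, y, z each as a share of 0.08 m, from -1 to 1, then the turn, a rotation vector about the tool's x, y, z each as a share of 45 degrees, from -1 to 1. A call has exactly 10 rows; each row is the pose to reach, as a shift and turn from the pose commanded when the call began, along the tool's axes at that moment; what a row does not reach only later rows make up. A row lasts 1/10 s, in which the tool goes at most 50 mm and 8.59 degrees, less where a joint would pass 70% of its speed; a pose out of reach is approached as far as the arm can. A call with a number of a shift or a turn outside -1 to 1 is refused whole. A call with a gripper value outside its range is refused whole. OPENING is the opening, from 0 (shut) to 1 (fully open), set as the call begins (- or left out, the last holds). The fingers move at their own pace and stop on an object; FORCE is the grip in N (left out, the last holds). Time passes only in rows, so rows that repeat a pose let the fingers close, or fill a call up. It gives the time, the measured TCP pose, the force, the opening and the grip force at its end, in the units of the state.
- manip.get_obs(): the state, without advancing time (a new reading comes with each control period).
- manip.camera(name): name is "scene" or "side" or "wrist"; returns the picture (400x640x3 uint8, red, green, blue); there is no depth.
- manip.camera_params(name): a dict with "fov_y" (degrees; the focal length in pixels is half the picture's height over the tangent of half this angle, whatever the lens; pixels are square), "cx", "cy" (the principal point, pixels), "k1" (the pictures are not rectified: a ray, as slopes to the right and down, at radius r is drawn at 1 + k1 r^2 times it, then the intrinsics apply), "camera_from_world" (4x4, takes a point from world to camera coordinates); the wrist camera has in their place "T_tool_cam" (4x4, takes a point from camera to tool coordinates, whose origin is the TCP and whose axes are the flange's). Camera axes: x right, y up, looking along -z (the intrinsics and any distortion apply to the point x, -y, -z); pixel columns grow to the right and rows downward; lengths in m; the calibration is good to about 2 mm. A picture is of the moment at which its call begins: read the wrist's pose just before it. camera_params takes no time and is no camera call.
- manip.hand_in(): hands the job in; it is judged then, once.
The state is a dict: "clock": time; "joint_pos": joint angles; "joint_velocities": joint speeds; "tau": joint torques, N m; "position": TCP position; "ee_rot": TCP orientation; "ft_force": force on the tool from outside, world axes, zero at the start; "torque": the same for the moment, N m; "grip_width": opening from 0.0 (shut) to 1.0 (fully open); "grasp_force": force on a finger pad.
Only numpy, scipy, OpenCV 4.12 (cv2) and the standard library are available. Lean on these libraries where they do the work, as an engineer would, in place of code of your own. Each camera call takes 0.05 s, during which the arm holds its last target. There are 200 camera calls.

## Working session

There is one attempt and no reset: what is moved stays moved. The work goes in short steps, Python scripts to look and compute and a shell command to move; the robot and the scene stay as the last step left them, time stands still between calls to the robot, and variables do not carry over. Pictures are saved under pics/ and viewed, at most 10 in all, crops included, and the job is handed in when it is done.

```bash
mkdir -p pics
cat > h.py <<'E'
import numpy as np, cv2, json
from scipy.spatial.transform import Rotation as R
from workcell import manip
def snap(n,f): 
    im=manip.camera(n); cv2.imwrite(f,im[:,:,::-1]); return im
def K(p,h=400):
    f=h/2/np.tan(np.radians(p['fov_y'])/2); return f,p['cx'],p['cy'],p['k1']
def cfw(n,obs=None):
    p=manip.camera_params(n)
    if n!='wrist': return p,np.array(p['camera_from_world'])
    o=obs or manip.get_obs(); T=np.eye(4); T[:3,:3]=R.from_quat(o['ee_rot']).as_matrix(); T[:3,3]=o['position']
    return p,np.linalg.inv(T@np.array(p['T_tool_cam']))
def ray(n,u,v,obs=None):
    p,M=cfw(n,obs); f,cx,cy,k=K(p); d=np.array([(u-cx)/f,(v-cy)/f]); s=d.copy()
    for _ in range(20): s=d/(1+k*(s@s))
    W=np.linalg.inv(M); return W[:3,3],W[:3,:3]@np.array([s[0],-s[1],-1])
def atz(n,u,v,z,obs=None):
    o,d=ray(n,u,v,obs); return o+d*(z-o[2])/d[2]
def proj(n,P,obs=None):
    p,M=cfw(n,obs); f,cx,cy,k=K(p); q=M[:3,:3]@np.array(P)+M[:3,3]; s=np.array([q[0],-q[1]])/-q[2]
    return s*(1+k*(s@s))*f+[cx,cy]
def tri(obsl):
    A=np.zeros((3,3));b=np.zeros(3)
    for n,u,v in obsl:
        o,d=ray(n,u,v); d/=np.linalg.norm(d); Q=np.eye(3)-np.outer(d,d); A+=Q;b+=Q@o
    return np.linalg.solve(A,b)
E
python3 - <<'E'
from h import *
a=snap('scene','pics/a.png');b=snap('side','pics/b.png')
for n in('scene','side'):
    p,M=cfw(n);print(n,K(p),np.linalg.inv(M)[:3].round(3).tolist())
o=manip.get_obs();print(o)
p=manip.camera_params('wrist');print(p,manip.grip_point_offset)
E
```

```text
scene (np.float64(481.9584297478855), 312.92982910179086, 196.88085436704228, 0.020014312001722826) [[-0.467, 0.622, -0.629, -0.357], [-0.884, -0.315, 0.345, 0.475], [0.017, 0.717, 0.697, 1.13]]
side (np.float64(453.0666244946457), 315.1055210736461, 202.14520687183946, -0.13157200039837733) [[-0.462, 0.689, -0.558, -0.206], [-0.887, -0.355, 0.296, 0.358], [0.006, 0.632, 0.775, 1.163]]
{'clock': 0.1, 'joint_pos': array([ 1.22841147,  0.33282145, -0.06469526,  1.46086448,  0.02163883,
        1.34991686, -0.0885041 ]), 'joint_velocities': array([ 0.00121049,  0.00036365, -0.00019315, -0.00144694, -0.0002572 ,
       -0.0008178 ,  0.00082971]), 'tau': array([-3.44497257e-04, -6.26747990e+01,  4.78433061e-02, -3.92430782e+01,
        1.62041554e-02,  6.93154056e-03,  6.23944152e-05]), 'position': array([ 0.19634953, -0.59299355,  0.23058411]), 'ee_rot': array([ 9.87242664e-01,  1.59221513e-01, -1.53392898e-04, -6.38694057e-04]), 'ft_force': array([-0.0256293 ,  0.4104159 ,  0.48675621]), 'torque': array([ 0.02915434, -0.02776622, -0.06673878]), 'grasp_force': 0.0, 'grip_width': 0.9977832138133006}
{'fov_y': 58.38064282614801, 'cx': 311.8721269541911, 'cy': 199.55360606266095, 'k1': -0.010658475684568921, 'T_tool_cam': array([[-1.99420154e-04,  9.56932819e-01,  2.90309387e-01,
         7.45834581e-02],
       [ 9.99999187e-01, -1.74750544e-04,  1.26294408e-03,
        -2.05677890e-04],
       [ 1.25928436e-03,  2.90309403e-01, -9.56932006e-01,
        -1.42673741e-01],
       [ 0.00000000e+00,  0.00000000e+00,  0.00000000e+00,
         1.00000000e+00]])} 0.0187
```

View pics/a.png

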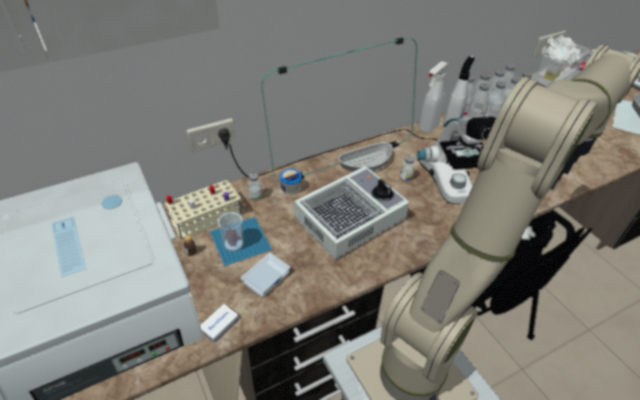

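View pics/b.png

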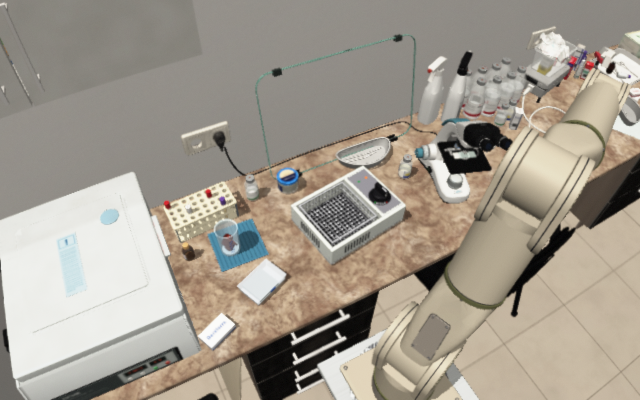

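The pictures show the mat with the beaker (side view about 228,238), the amber bottle at (188,252), and the drier (350,215) with its dial at (379,193). I'll enlarge the side view.

Run:
```python
import cv2
a=cv2.imread('pics/b.png')[150:350,160:426]
cv2.imwrite('pics/bc.png',cv2.resize(a,(798,600),interpolation=cv2.INTER_CUBIC))
```

```text
(no output)
```

View pics/bc.png

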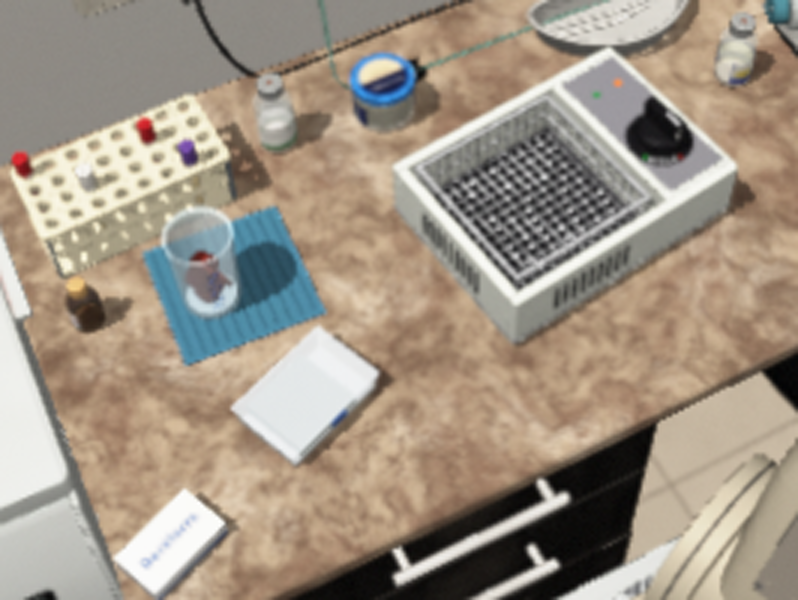

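The crop (3x, offset 160,150) shows the mat corners at (145,258), (278,207), (325,312) and (188,362). The beaker rim is near (199,235) and its foot near (212,294). The drier top corners are (397,168), (518,300), (735,165) and (610,50), with the dial near (660,128). A tube rack stands just behind the beaker.

Run:
```python
from h import *
def c(u,v,z): return atz('side',160+u/3,150+v/3,z).round(3)
print('mat',[c(*q,.003).tolist() for q in[(145,258),(278,207),(325,312),(188,362)]])
print('rim',c(199,235,.108),'rimL/R',c(162,238,.108),c(236,232,.108),'foot',c(212,294,.003))
print('drier',[c(*q,.085).tolist() for q in[(397,168),(518,300),(735,165),(610,50)]])
print('dial skirt',c(660,135,.100),'bar',c(665,118,.13))
print('bar ends',c(652,102,.13),c(688,135,.13))
print('amber',c(77,288,.068),c(90,325,0),'slide',c(307,400,.02),'rack top',c(70,255,.07),c(232,165,.07),'vial',c(270,82,.098),'jar',c(383,80,.06),'vial2',c(742,22,.092),'carton',c(172,540,.02))
```

```text
mat [[0.662, 0.275, 0.003], [0.66, 0.125, 0.003], [0.515, 0.134, 0.003], [0.523, 0.279, 0.003]]
rim [0.585 0.227 0.108] rimL/R [0.598 0.26  0.108] [0.572 0.194 0.108] foot [0.587 0.229 0.003]
drier [[0.589, 0.015, 0.085], [0.393, -0.017, 0.085], [0.434, -0.294, 0.085], [0.632, -0.264, 0.085]]
dial skirt [ 0.494 -0.239  0.1  ] bar [ 0.49  -0.239  0.13 ]
bar ends [ 0.515 -0.239  0.13 ] [ 0.461 -0.247  0.13 ]
amber [0.61  0.352 0.068] [0.611 0.353 0.   ] slide [0.421 0.193 0.02 ] rack top [0.649 0.346 0.07 ] [0.682 0.16  0.07 ] vial [0.747 0.088 0.098] jar [ 0.726 -0.033  0.06 ] vial2 [ 0.596 -0.415  0.092] carton [0.345 0.359 0.02 ]
```

```bash
cat >> h.py <<'E'
def ori(head,tilt,roll=0):   # tool z at heading, tilt below horizontal, x upward; degrees; roll about tool z
    h,t=np.radians([head,tilt]); z=np.array([np.cos(t)*np.cos(h),np.cos(t)*np.sin(h),-np.sin(t)])
    y=np.array([np.sin(h),-np.cos(h),0]); return R.from_matrix(np.c_[np.cross(y,z),y,z])*R.from_euler('z',roll,degrees=True)
def st():
    o=manip.get_obs(); r=R.from_quat(o['ee_rot']); m=r.as_matrix()
    print('t',round(o['clock'],1),'p',o['position'].round(4),'q',o['joint_pos'].round(2),'F',o['ft_force'].round(1),'w',round(o['grip_width'],3),'g',round(o['grasp_force'],1),'z',m[:,2].round(2),'y',m[:,1].round(2)); return np.array(o['position']),r
def go(pos,rot,n=1,grasp=False,p0=None,r0=None):  # print n rows of end poses, one per call
    if p0 is None: p0,r0=st()
    pos=np.array(pos,float)
    if grasp: pos=pos+rot.apply([0,0,.0187])
    rv=(r0.inv()*rot).as_rotvec(); p,r=p0,r0
    for i in range(1,n+1):
        r2=r0*R.from_rotvec(rv*i/n); p2=p0+(pos-p0)*i/n
        print((r.inv().apply(p2-p)/.08).round(2).tolist(),((r.inv()*r2).as_rotvec(degrees=True)/45).round(2).tolist()); p,r=p2,r2
    return p,r
E
R1='[[1,-1,-0.4],[0,0,0]]'
for i in 1 2 3 4; do python3 -m inch '[[[1,-1,-0.4],[0,0,0]],[[1,-1,-0.4],[0,0,0]],[[1,-1,-0.4],[0,0,0]],[[1,-1,-0.4],[0,0,0]],[[1,-1,-0.4],[0,0,0]],[[1,-1,-0.4],[0,0,0]],[[1,-1,-0.4],[0,0,0]],[[1,-1,-0.4],[0,0,0]],[[1,-1,-0.4],[0,0,0]],[[1,-1,-0.4],[0,0,0]]]' 1 | tail -c 300; done
python3 - <<'E'
from h import *
o=manip.get_obs();snap('wrist','pics/c.png')
st()
for n,P in dict(basket=(.504,-.091,.034),dial=(.492,-.240,.13),drier=(.512,-.14,.085)).items(): print(n,proj('wrist',P,o).round())
go((.50,.12,.25),ori(75,35),5)
E
```

```text
clock: 1.1
position: [0.2472, -0.4924, 0.2632]
ee_rot: [0.987, 0.159, -0.0, -0.0]
ft_force: [0.3, -0.0, -0.1]
grip_width: 1.004
grasp_force: 0.0
clock: 2.1
position: [0.298, -0.3913, 0.2952]
ee_rot: [0.987, 0.159, -0.0, -0.0]
ft_force: [-0.3, -0.1, 0.0]
grip_width: 1.001
grasp_force: 0.0
clock: 3.1
position: [0.3488, -0.2902, 0.3272]
ee_rot: [0.987, 0.159, -0.0, -0.0]
ft_force: [-0.2, -0.3, 0.1]
grip_width: 0.998
grasp_force: 0.0
clock: 4.1
position: [0.3996, -0.1891, 0.3592]
ee_rot: [0.987, 0.159, -0.0, -0.0]
ft_force: [-0.3, 0.1, -0.7]
grip_width: 1.002
grasp_force: 0.0
t 4.2 p [ 0.3996 -0.1891  0.3593] q [ 0.83 -0.1  -0.45  1.67 -0.04  1.56 -0.87] F [ 0.1 -0.2 -0.7] w 1.0 g 0.0 z [-0. -0. -1.] y [ 0.31 -0.95  0.  ]
basket [263.  43.]
dial [390.  94.]
drier [302.  45.]
t 4.2 p [ 0.3996 -0.1891  0.3593] q [ 0.83 -0.1  -0.45  1.67 -0.04  1.56 -0.87] F [ 0.1 -0.2 -0.7] w 1.0 g 0.0 z [-0. -0. -1.] y [ 0.31 -0.95  0.  ]
[0.48, -0.65, 0.27] [0.12, 0.22, -0.23]
[0.53, -0.53, 0.42] [0.12, 0.22, -0.23]
[0.53, -0.39, 0.56] [0.12, 0.22, -0.23]
[0.47, -0.24, 0.67] [0.12, 0.22, -0.23]
[0.38, -0.09, 0.76] [0.12, 0.22, -0.23]
```

View pics/c.png

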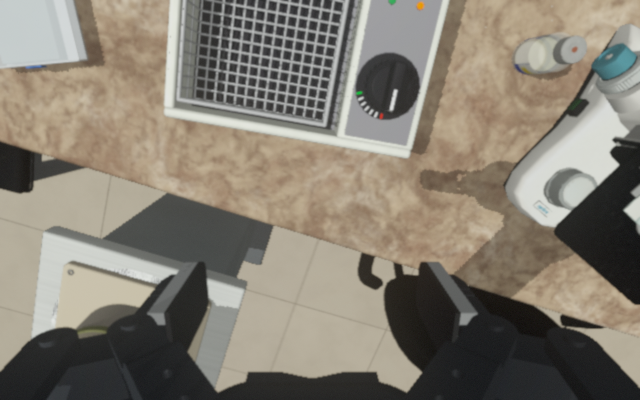

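The wrist view puts the dial at (388,86), against a prediction of (390,94), so the drier estimate holds. Next I tilt towards the beaker.

```bash
python3 -m inch '[[[0.5,-0.65,0.27],[0.12,0.22,-0.23]],[[0.5,-0.65,0.27],[0.12,0.22,-0.23]],[[0.5,-0.65,0.27],[0.12,0.22,-0.23]],[[0.5,-0.65,0.27],[0.12,0.22,-0.23]],[[1,-1,0.6],[0.24,0.44,-0.46]],[[1,-1,0.6],[0.24,0.44,-0.46]],[[1,-1,0.6],[0.24,0.44,-0.46]],[[1,-1,0.6],[0.24,0.44,-0.46]],[[1,-1,0.6],[0.24,0.44,-0.46]],[[1,-1,0.6],[0.24,0.44,-0.46]]]' >/dev/null
python3 - <<'E'
from h import *
go((.50,.10,.25),ori(75,35),3)
E
```

```text
t 5.2 p [ 0.4507 -0.0879  0.3121] q [ 0.8  -0.12 -0.39  1.83 -0.44  1.37 -0.39] F [-0.9  0.6 -0.1] w 1.0 g 0.0 z [ 0.21  0.32 -0.92] y [ 0.65 -0.75 -0.12]
[0.51, -0.43, 0.53] [0.12, 0.23, -0.23]
[0.47, -0.28, 0.65] [0.12, 0.23, -0.23]
[0.38, -0.14, 0.75] [0.12, 0.23, -0.23]
```

```bash
python3 -m inch '[[[0.5,-0.43,0.5],[0.12,0.22,-0.23]],[[0.5,-0.43,0.5],[0.12,0.22,-0.23]],[[0.5,-0.43,0.5],[0.12,0.22,-0.23]],[[0.5,-0.43,0.5],[0.12,0.22,-0.23]],[[0.9,-0.8,1],[0.24,0.45,-0.46]],[[0.9,-0.8,1],[0.24,0.45,-0.46]],[[0.9,-0.8,1],[0.24,0.45,-0.46]],[[0.9,-0.8,1],[0.24,0.45,-0.46]],[[0.9,-0.8,1],[0.24,0.45,-0.46]],[[0.9,-0.8,1],[0.24,0.45,-0.46]]]' >/dev/null
python3 - <<'E'
from h import *
r=ori(70,35)
go(np.array([.586,.228,.085])-r.apply([0,0,.10]),r,2,True)
E
```

```text
t 6.2 p [0.4789 0.0269 0.2721] q [ 0.74 -0.02 -0.37  1.99 -0.82  1.29  0.17] F [-0.4  0.5  0.3] w 1.0 g 0.0 z [ 0.26  0.65 -0.71] y [ 0.89 -0.44 -0.08]
[0.12, 0.16, 1.33] [0.02, 0.12, -0.08]
[-0.01, 0.18, 1.33] [0.02, 0.12, -0.08]
```

```bash
python3 -m inch '[[[0.12,0.16,1],[0.02,0.15,-0.08]],[[0.12,0.16,1],[0.02,0.15,-0.08]],[[0.12,0.16,1],[0.02,0.15,-0.08]],[[0.12,0.16,1],[0.02,0.15,-0.08]],[[0.12,0.16,1],[0.04,0.3,-0.16]],[[0.12,0.16,1],[0.04,0.3,-0.16]],[[0.12,0.16,1],[0.04,0.3,-0.16]],[[0.12,0.16,1],[0.04,0.3,-0.16]],[[0.12,0.16,1],[0.04,0.3,-0.16]],[[0.12,0.16,1],[0.04,0.3,-0.16]]]' >/dev/null
python3 - <<'E'
from h import *
r=ori(65,30)
p,q=st()
go(np.array([.586,.228,.075])-r.apply([0,0,.10]),r,1,True,p,q)
o=manip.get_obs();snap('wrist','pics/d.png')
for z in(.003,.108): print(proj('wrist',(.586,.228,z),o).round())
E
```

```text
t 7.2 p [0.5141 0.0801 0.2202] q [ 0.72  0.18 -0.41  2.06 -1.06  1.18  0.54] F [ 0.2  0.1 -0.2] w 0.999 g 0.0 z [ 0.29  0.8  -0.53] y [ 0.94 -0.35 -0.  ]
[-0.49, 0.13, 1.68] [-0.09, 0.04, 0.05]
[326. 241.]
[329. 180.]
```

View pics/d.png

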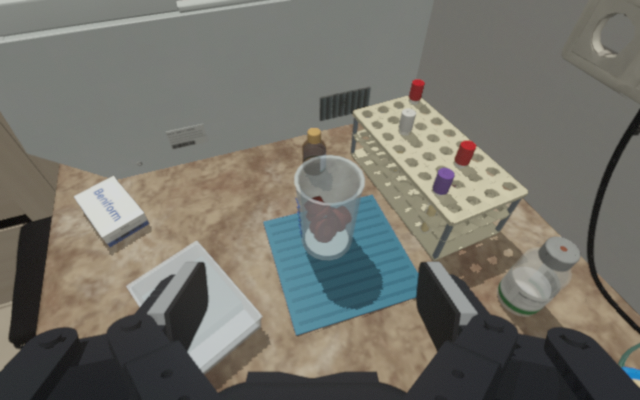

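The beaker foot is at (327,243) and its rim at (329,180), matching the prediction, so I go in to grasp.

Run:
```python
from h import *
r=ori(60,30)
p,q=st()
p,q=go(np.array([.586,.228,.072])-r.apply([0,0,.085]),r,2,True,p,q)
go(np.array([.586,.228,.072]),r,1,True,p,q)
```

```text
t 7.2 p [0.514  0.0801 0.22  ] q [ 0.72  0.18 -0.41  2.06 -1.06  1.18  0.54] F [ 0.3 -0.6  0.6] w 1.0 g 0.0 z [ 0.29  0.8  -0.53] y [ 0.94 -0.35 -0.  ]
[-0.25, 0.04, 0.95] [-0.09, 0.02, 0.05]
[-0.27, -0.02, 0.94] [-0.09, 0.02, 0.05]
[0.0, 0.0, 1.06] [-0.0, 0.0, -0.0]
```

```bash
python3 -m inch '[[[-0.25,0.04,0.5],[-0.09,0.02,0.05]],[[-0.25,0.04,0.95],[-0.09,0.02,0.05]],[[-0.25,0.04,0.95],[-0.09,0.02,0.05]],[[-0.52,0.02,1],[-0.18,0.04,0.1]],[[-0.52,0.02,1],[-0.18,0.04,0.1]],[[-0.52,0.02,1],[-0.18,0.04,0.1]],[[-0.52,0.02,1],[-0.18,0.04,0.1]],[[-0.52,0.02,1],[-0.18,0.04,0.1]],[[-0.52,0.02,1],[-0.18,0.04,0.1]],[[-0.52,0.02,1],[-0.18,0.04,0.1]]]' >/dev/null
python3 - <<'E'
from h import *
r=ori(60,30)
go(np.array([.586,.228,.072]),r,2,True)
E
```

```text
t 8.2 p [0.5314 0.1227 0.1423] q [ 0.92  0.31 -0.74  2.21 -1.26  0.83  0.7 ] F [-0.5 -0.4 -0.5] w 1.0 g 0.0 z [ 0.43  0.75 -0.5 ] y [ 0.87 -0.49  0.  ]
[-0.01, -0.03, 0.98] [-0.0, 0.0, 0.0]
[-0.01, -0.03, 0.98] [-0.0, 0.0, 0.0]
```

```bash
python3 -m inch '[[[0,-0.03,0.2],[0,0,0]],[[0,-0.03,0.4],[0,0,0]],[[0,-0.03,0.6],[0,0,0]],[[0,-0.03,0.8],[0,0,0]],[[0,-0.03,0.98],[0,0,0]],[[0,-0.03,0.98],[0,0,0]],[[0,-0.03,0.98],[0,0,0]],[[0,-0.03,0.98],[0,0,0]],[[0,-0.03,0.98],[0,0,0]],[[0,-0.03,0.98],[0,0,0]]]' >/dev/null
python3 - <<'E'
from h import *
r=ori(60,30)
go(np.array([.586,.228,.072]),r,1,True)
E
```

```text
t 9.2 p [0.5627 0.182  0.1028] q [ 0.95  0.54 -0.96  2.17 -1.26  0.55  0.74] F [-0.4  0.2 -0.7] w 0.998 g 0.0 z [ 0.43  0.75 -0.5 ] y [ 0.87 -0.49  0.  ]
[-0.01, -0.03, 0.98] [-0.01, 0.0, 0.01]
```

```bash
python3 -m inch '[[[0,-0.03,0.2],[0,0,0]],[[0,-0.03,0.4],[0,0,0]],[[0,-0.03,0.6],[0,0,0]],[[0,-0.03,0.8],[0,0,0]],[[0,-0.03,0.98],[0,0,0]],[[0,-0.03,0.98],[0,0,0]],[[0,-0.03,0.98],[0,0,0]],[[0,-0.03,0.98],[0,0,0]],[[0,-0.03,0.98],[0,0,0]],[[0,-0.03,0.98],[0,0,0]]]' >/dev/null
python3 - <<'E'
from h import *
r=ori(60,30)
go(np.array([.586,.228,.072]),r,1,True)
snap('wrist','pics/e.png')
E
```

```text
t 10.2 p [0.5942 0.2421 0.0634] q [ 0.87  0.79 -1.06  2.11 -1.26  0.29  0.81] F [-0.6 -0.8  0.5] w 0.999 g 0.0 z [ 0.43  0.75 -0.5 ] y [ 0.87 -0.49  0.  ]
[-0.01, -0.0, 0.0] [-0.01, 0.0, 0.01]
```

View pics/e.png

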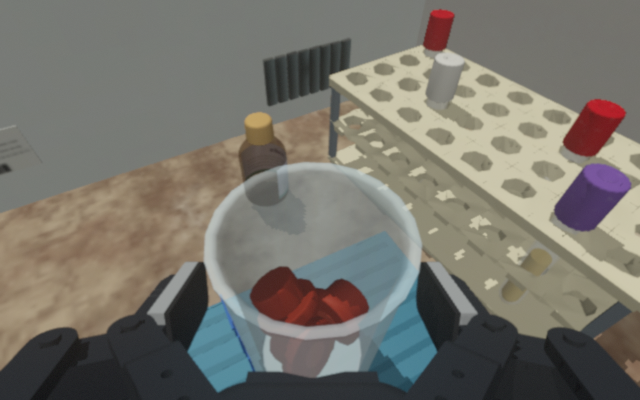

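The beaker (rim centre about 312,250) sits centred between the fingers. I close and lift.

```bash
python3 -m inch '[[[0,0,0],[0,0,0]],[[0,0,0],[0,0,0]],[[0,0,0],[0,0,0]],[[0,0,0],[0,0,0]],[[0,0,0],[0,0,0]],[[0,0,0],[0,0,0]],[[0,0,0],[0,0,0]],[[0,0,0],[0,0,0]],[[0,0,0],[0,0,0]],[[0,0,0],[0,0,0]]]' 0 45
python3 -m inch '[[[0.15,0,-0.1],[0,0,0]],[[0.3,0,-0.2],[0,0,0]],[[0.45,0,-0.3],[0,0,0]],[[0.6,0,-0.4],[0,0,0]],[[0.75,0,-0.5],[0,0,0]],[[0.9,0,-0.6],[0,0,0]],[[0.9,0,-0.6],[0,0,0]],[[0.9,0,-0.6],[0,0,0]],[[0.9,0,-0.6],[0,0,0]],[[0.9,0,-0.6],[0,0,0]]]' >/dev/null
python3 - <<'E'
from h import *
st()
E
```

```text
clock: 11.25
position: [0.5943, 0.2427, 0.0636]
ee_rot: [0.748, 0.437, 0.432, -0.25]
ft_force: [-0.9, -2.5, 5.7]
grip_width: 0.763
grasp_force: 49.5
t 12.2 p [0.5908 0.2381 0.1488] q [ 0.9   0.51 -1.06  2.11 -1.21  0.47  0.55] F [-0.5  1.1 -3. ] w 0.764 g 50.2 z [ 0.43  0.75 -0.5 ] y [ 0.87 -0.49  0.  ]
```

```bash
cat >> h.py <<'E'
G=ori(60,30); BT=G.inv().apply([0,0,1])          # beaker axis in tool frame
def mouth(p,r): g=p-r.apply([0,0,.0187]); return g+.036*r.apply(BT)
def tcp_for_mouth(m,r): return np.array(m)-.036*r.apply(BT)+r.apply([0,0,.0187])
E
python3 - <<'E'
from h import *
c=lambda u,v:atz('side',160+u/3,150+v/3,.089)[:2]
q=[c(*w) for w in[(415,175),(545,93),(660,200),(520,287)]];print('basket',np.round(q,3).tolist(),np.mean(q,0))
for H in(40,60,80):
  for t in(20,30):
    for f in(90,120,150,165):
      r=ori(H,t,f);b=r.apply(BT);print(H,t,f,'down',round(np.degrees(np.arcsin(-b[2]))),'az',round(np.degrees(np.arctan2(b[1],b[0]))),end=' | ')
    print()
p,r=st();print(mouth(p,r))
E
```

```text
basket [[0.57, 0.004], [0.606, -0.168], [0.429, -0.199], [0.403, -0.025]] [ 0.50184015 -0.09680148]
40 20 90 down -10 az -78 | 40 20 120 down 14 az -89 | 40 20 150 down 32 az -109 | 40 20 165 down 38 az -123 | 
40 30 90 down -14 az -77 | 40 30 120 down 7 az -91 | 40 30 150 down 24 az -112 | 40 30 165 down 28 az -125 | 
60 20 90 down -10 az -58 | 60 20 120 down 14 az -69 | 60 20 150 down 32 az -89 | 60 20 165 down 38 az -103 | 
60 30 90 down -14 az -57 | 60 30 120 down 7 az -71 | 60 30 150 down 24 az -92 | 60 30 165 down 28 az -105 | 
80 20 90 down -10 az -38 | 80 20 120 down 14 az -49 | 80 20 150 down 32 az -69 | 80 20 165 down 38 az -83 | 
80 30 90 down -14 az -37 | 80 30 120 down 7 az -51 | 80 30 150 down 24 az -72 | 80 30 165 down 28 az -85 | 
t 12.2 p [0.5908 0.2381 0.1488] q [ 0.9   0.51 -1.06  2.11 -1.21  0.47  0.55] F [-0.5  1.1 -3. ] w 0.764 g 50.2 z [ 0.43  0.75 -0.5 ] y [ 0.87 -0.49  0.  ]
[0.58277545 0.22416139 0.19418419]
```

```bash
cat > plan.py <<'E'
from h import *
C=np.array([.503,-.094])
def seq(ws):
    p,r=st()
    for m,(h,t,f),n in ws:
        r2=ori(h,t,f); p,r=go(tcp_for_mouth(m,r2),r2,n,False,p,r); print('--')
E
python3 - <<'E'
from plan import *
seq([((.56,.16,.235),(60,30,0),1),((.50,-.05,.225),(60,25,60),3),((.50,-.06,.19),(60,20,90),1),((.50,-.06,.175),(60,20,120),1),((.50,-.06,.17),(60,20,150),1)])
E
```

```text
t 12.2 p [0.5908 0.2381 0.1488] q [ 0.9   0.51 -1.06  2.11 -1.21  0.47  0.55] F [-0.5  1.1 -3. ] w 0.764 g 50.2 z [ 0.43  0.75 -0.5 ] y [ 0.87 -0.49  0.  ]
[0.02, 0.15, -0.98] [-0.01, 0.0, 0.01]
--
[-0.4, 0.11, -0.74] [0.02, 0.03, 0.44]
[-0.32, 0.22, -0.75] [0.02, 0.03, 0.44]
[-0.21, 0.31, -0.76] [0.02, 0.03, 0.44]
--
[-0.09, 0.18, 0.09] [0.11, 0.03, 0.67]
--
[0.05, -0.02, 0.06] [-0.0, 0.0, 0.67]
--
[0.08, -0.14, 0.02] [-0.0, -0.0, 0.67]
--
```

```bash
python3 -m inch '[[[0,0.03,-0.15],[0,0,0]],[[0,0.06,-0.35],[0,0,0]],[[0,0.09,-0.55],[0,0,0]],[[0.02,0.12,-0.75],[0,0,0]],[[0.02,0.15,-0.9],[0,0,0]],[[0.02,0.15,-0.98],[0,0,0]],[[0.02,0.15,-0.98],[0,0,0]],[[0.02,0.15,-0.98],[0,0,0]],[[0.02,0.15,-0.98],[0,0,0]],[[0.02,0.15,-0.98],[0,0,0]]]' >/dev/null
python3 -m inch '[[[-0.04,0.01,-0.08],[0,0,0.04]],[[-0.1,0.03,-0.18],[0,0,0.1]],[[-0.16,0.05,-0.3],[0,0,0.18]],[[-0.22,0.06,-0.42],[0,0.01,0.26]],[[-0.28,0.08,-0.54],[0.01,0.02,0.33]],[[-0.34,0.1,-0.66],[0.02,0.03,0.39]],[[-0.4,0.11,-0.74],[0.02,0.03,0.44]],[[-0.4,0.11,-0.74],[0.02,0.03,0.44]],[[-0.4,0.11,-0.74],[0.02,0.03,0.44]],[[-0.4,0.11,-0.74],[0.02,0.03,0.44]]]' >/dev/null
python3 - <<'E'
from plan import *
seq([((.50,-.05,.225),(60,25,60),2)])
E
```

```text
t 14.2 p [0.5429 0.1116 0.1926] q [ 1.16  0.31 -0.96  2.14 -1.13  0.88  0.2 ] F [-1.3  0.5 -2.5] w 0.763 g 50.3 z [ 0.42  0.77 -0.48] y [ 0.74 -0.6  -0.3 ]
[-0.34, 0.21, -0.75] [0.02, 0.04, 0.45]
[-0.22, 0.3, -0.76] [0.02, 0.04, 0.45]
--
```

```bash
python3 -m inch '[[[-0.04,0.02,-0.08],[0,0,0.04]],[[-0.09,0.05,-0.18],[0,0,0.1]],[[-0.14,0.09,-0.3],[0,0.01,0.18]],[[-0.19,0.12,-0.42],[0.01,0.02,0.26]],[[-0.24,0.15,-0.54],[0.01,0.03,0.33]],[[-0.29,0.18,-0.66],[0.02,0.04,0.39]],[[-0.34,0.21,-0.75],[0.02,0.04,0.45]],[[-0.34,0.21,-0.75],[0.02,0.04,0.45]],[[-0.34,0.21,-0.75],[0.02,0.04,0.45]],[[-0.34,0.21,-0.75],[0.02,0.04,0.45]]]' >/dev/null
python3 -m inch '[[[-0.03,0.04,-0.08],[0,0,0.04]],[[-0.06,0.08,-0.18],[0,0,0.1]],[[-0.09,0.12,-0.3],[0,0.01,0.18]],[[-0.12,0.16,-0.42],[0.01,0.02,0.26]],[[-0.16,0.21,-0.54],[0.01,0.03,0.33]],[[-0.19,0.26,-0.66],[0.02,0.04,0.39]],[[-0.22,0.3,-0.76],[0.02,0.04,0.45]],[[-0.22,0.3,-0.76],[0.02,0.04,0.45]],[[-0.22,0.3,-0.76],[0.02,0.04,0.45]],[[-0.22,0.3,-0.76],[0.02,0.04,0.45]]]' >/dev/null
python3 - <<'E'
from plan import *
p,r=st();print('mouth',mouth(p,r))
seq([((.50,-.06,.19),(60,20,90),1),((.50,-.06,.175),(60,20,120),1),((.50,-.06,.17),(60,20,150),1)])
E
```

```text
t 16.2 p [ 0.4895 -0.013   0.1953] q [ 1.3   0.32 -0.76  2.13 -1.05  1.16 -0.36] F [ 0.   0.2 -1. ] w 0.766 g 50.4 z [ 0.45  0.79 -0.42] y [ 0.25 -0.56 -0.79]
mouth [ 0.49954797 -0.04963205  0.22482414]
t 16.2 p [ 0.4895 -0.013   0.1953] q [ 1.3   0.32 -0.76  2.13 -1.05  1.16 -0.36] F [ 0.   0.2 -1. ] w 0.766 g 50.4 z [ 0.45  0.79 -0.42] y [ 0.25 -0.56 -0.79]
[-0.09, 0.19, 0.08] [0.1, 0.03, 0.67]
--
[0.05, -0.02, 0.06] [0.0, 0.0, 0.67]
--
[0.08, -0.14, 0.02] [-0.0, -0.0, 0.67]
--
```

```bash
python3 -m inch '[[[-0.01,0.02,0.01],[0.01,0,0.08]],[[-0.03,0.06,0.03],[0.03,0.01,0.2]],[[-0.05,0.1,0.04],[0.05,0.02,0.35]],[[-0.07,0.15,0.06],[0.08,0.02,0.5]],[[-0.09,0.19,0.08],[0.1,0.03,0.6]],[[-0.09,0.19,0.08],[0.1,0.03,0.67]],[[-0.09,0.19,0.08],[0.1,0.03,0.67]],[[-0.09,0.19,0.08],[0.1,0.03,0.67]],[[-0.09,0.19,0.08],[0.1,0.03,0.67]],[[-0.09,0.19,0.08],[0.1,0.03,0.67]]]' >/dev/null
python3 -m inch '[[[0,0,0],[0,0,0.08]],[[0.01,0,0.01],[0,0,0.16]],[[0.02,0,0.02],[0,0,0.25]],[[0.03,-0.01,0.03],[0,0,0.34]],[[0.03,-0.01,0.04],[0,0,0.43]],[[0.04,-0.02,0.05],[0,0,0.52]],[[0.05,-0.02,0.06],[0,0,0.6]],[[0.05,-0.02,0.06],[0,0,0.67]],[[0.05,-0.02,0.06],[0,0,0.67]],[[0.05,-0.02,0.06],[0,0,0.67]]]' >/dev/null
python3 - <<'E'
from plan import *
p,r=st();print('mouth',mouth(p,r))
seq([((.50,-.06,.17),(60,20,155),1)])
E
```

```text
t 18.2 p [ 0.496  -0.0129  0.1772] q [ 1.2   0.4  -0.64  2.13 -1.12  1.18 -1.3 ] F [ 0.1  0.1 -1.9] w 0.765 g 50.3 z [ 0.47  0.81 -0.34] y [-0.58 -0.01 -0.81]
mouth [ 0.4993897  -0.06092333  0.17513955]
t 18.2 p [ 0.496  -0.0129  0.1772] q [ 1.2   0.4  -0.64  2.13 -1.12  1.18 -1.3 ] F [ 0.1  0.1 -1.9] w 0.765 g 50.3 z [ 0.47  0.81 -0.34] y [-0.58 -0.01 -0.81]
[0.1, -0.18, 0.03] [0.0, -0.0, 0.77]
--
```

```bash
python3 -m inch '[[[0.01,-0.02,0],[0,0,0.1]],[[0.02,-0.05,0],[0,0,0.2]],[[0.04,-0.07,0.01],[0,0,0.3]],[[0.05,-0.09,0.01],[0,0,0.4]],[[0.07,-0.12,0.02],[0,0,0.5]],[[0.08,-0.14,0.02],[0,0,0.6]],[[0.09,-0.16,0.03],[0,0,0.7]],[[0.1,-0.18,0.03],[0,0,0.77]],[[0.1,-0.18,0.03],[0,0,0.77]],[[0.1,-0.18,0.03],[0,0,0.77]]]' >/dev/null
python3 - <<'E'
from plan import *
p,r=st();print('mouth',mouth(p,r),r.apply(BT))
a=snap('side','pics/f0.png')[150:290,250:437]; b=snap('wrist','pics/f1.png')
im=np.vstack([cv2.resize(a,(480,360),interpolation=2),cv2.resize(b,(480,240))[:240]])
cv2.imwrite('pics/f.png',im[:,:,::-1])
E
```

```text
t 19.2 p [ 0.5108 -0.0155  0.1842] q [ 1.13  0.4  -0.58  2.1  -1.14  1.19 -1.92] F [-1.2 -0.1 -1.1] w 0.772 g 50.3 z [ 0.47  0.81 -0.34] y [-0.86  0.33 -0.4 ]
mouth [ 0.50016583 -0.06041853  0.17039065] [-0.05114461 -0.82486579 -0.56301035]
```

View pics/f.png

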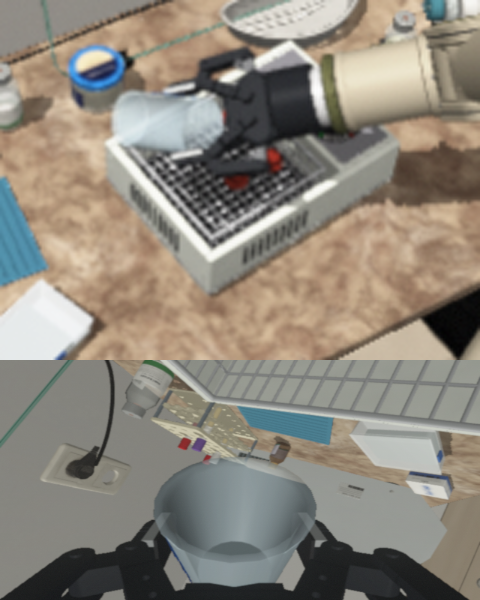

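The beaker is empty, and red stoppers show in the basket at (238,182) and (273,157). I carry it back.

Run:
```python
from plan import *
seq([((.50,-.05,.23),(60,25,70),2),((.56,.16,.235),(60,30,0),3),((.587,.217,.20),(60,30,0),1)])
```

```text
t 19.4 p [ 0.5108 -0.0156  0.1842] q [ 1.13  0.4  -0.58  2.1  -1.14  1.19 -1.92] F [ 0.  -0.2 -1.9] w 0.761 g 50.3 z [ 0.47  0.81 -0.34] y [-0.86  0.33 -0.4 ]
[-0.15, 0.08, -0.08] [-0.05, 0.02, -0.94]
[-0.16, -0.04, -0.08] [-0.05, 0.02, -0.94]
--
[0.01, -0.31, 0.78] [-0.02, -0.03, -0.52]
[0.15, -0.29, 0.77] [-0.02, -0.03, -0.52]
[0.28, -0.22, 0.76] [-0.02, -0.03, -0.52]
--
[0.01, -0.06, 0.9] [0.0, -0.0, 0.0]
--
```

```bash
python3 -m inch '[[[-0.03,0.01,-0.01],[-0.01,0,-0.1]],[[-0.06,0.03,-0.03],[-0.01,0,-0.25]],[[-0.08,0.04,-0.04],[-0.02,0.01,-0.4]],[[-0.1,0.05,-0.05],[-0.03,0.01,-0.55]],[[-0.12,0.06,-0.06],[-0.04,0.02,-0.7]],[[-0.14,0.07,-0.07],[-0.05,0.02,-0.82]],[[-0.15,0.08,-0.08],[-0.05,0.02,-0.94]],[[-0.15,0.08,-0.08],[-0.05,0.02,-0.94]],[[-0.15,0.08,-0.08],[-0.05,0.02,-0.94]],[[-0.15,0.08,-0.08],[-0.05,0.02,-0.94]]]' >/dev/null
python3 -m inch '[[[-0.03,0,-0.01],[-0.01,0,-0.1]],[[-0.06,-0.01,-0.03],[-0.01,0,-0.25]],[[-0.08,-0.02,-0.04],[-0.02,0.01,-0.4]],[[-0.1,-0.02,-0.05],[-0.03,0.01,-0.55]],[[-0.12,-0.03,-0.06],[-0.04,0.02,-0.7]],[[-0.14,-0.03,-0.07],[-0.05,0.02,-0.82]],[[-0.16,-0.04,-0.08],[-0.05,0.02,-0.94]],[[-0.16,-0.04,-0.08],[-0.05,0.02,-0.94]],[[-0.16,-0.04,-0.08],[-0.05,0.02,-0.94]],[[-0.16,-0.04,-0.08],[-0.05,0.02,-0.94]]]' >/dev/null
python3 -m inch '[[[0,-0.03,0.08],[0,0,-0.05]],[[0,-0.08,0.2],[-0.01,-0.01,-0.12]],[[0,-0.13,0.32],[-0.01,-0.01,-0.2]],[[0,-0.18,0.44],[-0.01,-0.02,-0.29]],[[0,-0.23,0.56],[-0.02,-0.02,-0.38]],[[0.01,-0.28,0.68],[-0.02,-0.03,-0.46]],[[0.01,-0.31,0.78],[-0.02,-0.03,-0.52]],[[0.01,-0.31,0.78],[-0.02,-0.03,-0.52]],[[0.01,-0.31,0.78],[-0.02,-0.03,-0.52]],[[0.01,-0.31,0.78],[-0.02,-0.03,-0.52]]]' >/dev/null
python3 - <<'E'
from plan import *
seq([((.56,.16,.235),(60,30,0),2),((.587,.217,.20),(60,30,0),1)])
E
```

```text
t 22.4 p [0.5159 0.0506 0.1993] q [ 1.21  0.28 -0.83  2.15 -1.13  1.05 -0.19] F [-0.1 -0.8 -1.7] w 0.765 g 50.3 z [ 0.44  0.78 -0.44] y [ 0.43 -0.61 -0.66]
[0.14, -0.29, 0.77] [-0.02, -0.04, -0.52]
[0.27, -0.22, 0.76] [-0.02, -0.04, -0.52]
--
[0.01, -0.06, 0.9] [0.0, 0.0, 0.0]
--
```

```bash
python3 -m inch '[[[0.01,-0.03,0.08],[0,0,-0.05]],[[0.03,-0.08,0.2],[-0.01,-0.01,-0.12]],[[0.05,-0.13,0.32],[-0.01,-0.02,-0.2]],[[0.08,-0.17,0.44],[-0.01,-0.02,-0.29]],[[0.1,-0.21,0.56],[-0.02,-0.03,-0.38]],[[0.12,-0.25,0.68],[-0.02,-0.04,-0.46]],[[0.14,-0.29,0.77],[-0.02,-0.04,-0.52]],[[0.14,-0.29,0.77],[-0.02,-0.04,-0.52]],[[0.14,-0.29,0.77],[-0.02,-0.04,-0.52]],[[0.14,-0.29,0.77],[-0.02,-0.04,-0.52]]]' >/dev/null
python3 -m inch '[[[0.03,-0.03,0.08],[0,0,-0.05]],[[0.07,-0.06,0.2],[-0.01,-0.01,-0.12]],[[0.11,-0.1,0.32],[-0.01,-0.02,-0.2]],[[0.16,-0.13,0.44],[-0.01,-0.02,-0.29]],[[0.2,-0.16,0.56],[-0.02,-0.03,-0.38]],[[0.24,-0.19,0.68],[-0.02,-0.04,-0.46]],[[0.27,-0.22,0.76],[-0.02,-0.04,-0.52]],[[0.27,-0.22,0.76],[-0.02,-0.04,-0.52]],[[0.27,-0.22,0.76],[-0.02,-0.04,-0.52]],[[0.27,-0.22,0.76],[-0.02,-0.04,-0.52]]]' >/dev/null
python3 - <<'E'
from plan import *
o=manip.get_obs()
seq([((.587,.217,.18),(60,30,0),1),((.587,.217,.113),(60,30,0),1)])
a=manip.camera('side')[160:280,180:340]; snap('wrist','pics/g1.png'); b=cv2.imread('pics/g1.png')[:,:,::-1]
c=manip.camera('side')[180:270,280:400]
im=np.hstack([cv2.resize(a,(400,300),interpolation=2),cv2.resize(c,(400,300),interpolation=2)]); im=np.vstack([im,np.pad(cv2.resize(b,(480,300)),((0,0),(0,320),(0,0)))])
cv2.imwrite('pics/g.png',im[:,:,::-1])
E
```

```text
t 24.4 p [0.5674 0.1733 0.1895] q [ 1.05  0.33 -1.03  2.13 -1.17  0.71  0.48] F [ 0.3 -0.5 -1.7] w 0.762 g 50.3 z [ 0.43  0.75 -0.5 ] y [ 0.87 -0.5  -0.01]
[-0.2, -0.05, 1.03] [-0.01, -0.0, -0.0]
--
[-0.73, 0.0, 0.42] [-0.0, -0.0, -0.0]
--
```

View pics/g.png

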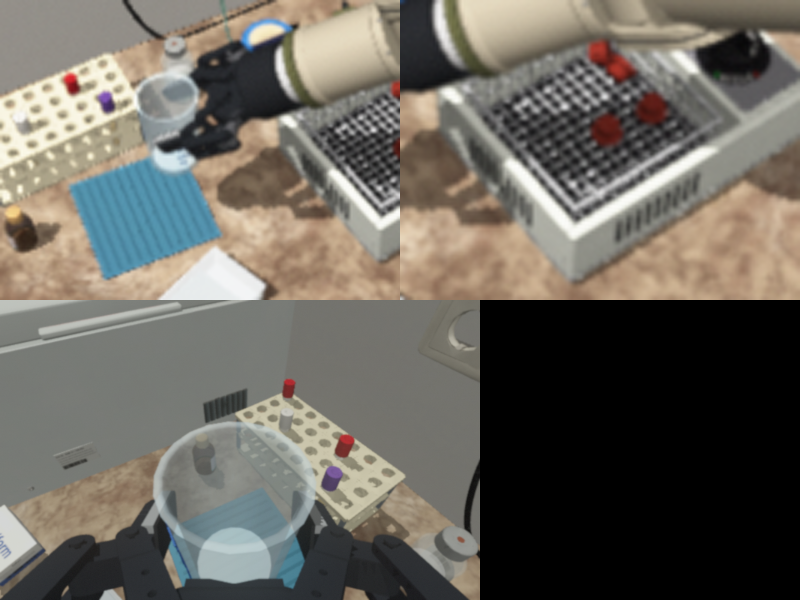

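All four stoppers lie in the basket (upper right inset: 600,50; 620,68; 652,108; 607,130), and the beaker is held upright and empty. I set it down.

```bash
python3 -m inch '[[[-0.02,0,0.1],[0,0,0]],[[-0.05,-0.01,0.25],[0,0,0]],[[-0.08,-0.02,0.42],[0,0,0]],[[-0.12,-0.03,0.6],[0,0,0]],[[-0.15,-0.04,0.77],[0,0,0]],[[-0.18,-0.05,0.9],[0,0,0]],[[-0.2,-0.05,1],[-0.01,0,0]],[[-0.2,-0.05,1],[-0.01,0,0]],[[-0.2,-0.05,1],[-0.01,0,0]],[[-0.2,-0.05,1],[-0.01,0,0]]]' >/dev/null
python3 -m inch '[[[-0.1,0,0.06],[0,0,0]],[[-0.25,0,0.14],[0,0,0]],[[-0.4,0,0.23],[0,0,0]],[[-0.55,0,0.32],[0,0,0]],[[-0.65,0,0.38],[0,0,0]],[[-0.73,0,0.43],[0,0,0]],[[-0.75,0,0.44],[0,0,0]],[[-0.75,0,0.44],[0,0,0]],[[-0.75,0,0.44],[0,0,0]],[[-0.75,0,0.44],[0,0,0]]]'
python3 - <<'E'
from plan import *
p,r=st();print(mouth(p,r),r.apply(BT))
E
```

```text
clock: 26.5
position: [0.5943, 0.23, 0.0667]
ee_rot: [0.75, 0.433, 0.433, -0.25]
ft_force: [-0.3, 0.2, -1.4]
grip_width: 0.766
grasp_force: 50.3
t 26.5 p [0.5943 0.23   0.0667] q [ 0.91  0.79 -1.07  2.11 -1.21  0.3   0.78] F [-0.3  0.2 -1.4] w 0.766 g 50.3 z [ 0.43  0.75 -0.5 ] y [ 0.87 -0.5  -0.  ]
[0.58620081 0.21599247 0.11202075] [-2.64548268e-04 -5.81737536e-04  9.99999796e-01]
```

```bash
python3 -m inch '[[[-0.01,0,0.005],[0,0,0]],[[-0.015,0,0.01],[0,0,0]],[[-0.02,0,0.012],[0,0,0]],[[-0.025,0,0.014],[0,0,0]],[[-0.03,0,0.018],[0,0,0]],[[-0.034,0,0.02],[0,0,0]],[[-0.036,0,0.021],[0,0,0]],[[-0.036,0,0.021],[0,0,0]],[[-0.036,0,0.021],[0,0,0]],[[-0.036,0,0.021],[0,0,0]]]'
```

```text
clock: 27.5
position: [0.5944, 0.2305, 0.0637]
ee_rot: [0.75, 0.433, 0.434, -0.251]
ft_force: [-1.5, -1.4, 5.4]
grip_width: 0.764
grasp_force: 50.5
```

Contact felt (+5 N). I open and retreat.

```bash
python3 -m inch '[[[0,0,0],[0,0,0]],[[0,0,0],[0,0,0]],[[0,0,0],[0,0,0]],[[0,0,0],[0,0,0]],[[0,0,-0.1],[0,0,0]],[[0,0,-0.2],[0,0,0]],[[0,0,-0.4],[0,0,0]],[[0,0,-0.6],[0,0,0]],[[0,0,-0.8],[0,0,0]],[[0,0,-1],[0,0,0]]]' 1 
python3 -m inch '[[[0,0,-0.4],[0,0,0]],[[0,0,-0.9],[0,0,0]],[[0,0,-1],[0,0,0]],[[0.3,0,-1],[0,0,0]],[[0.8,0,-1],[0,0,0]],[[0.8,0,-1],[0,0,0]],[[0.8,0,-1],[0,0,0]],[[0.8,0,-1],[0,0,0]],[[0.8,0,-1],[0,0,0]],[[0.8,0,-1],[0,0,0]]]' >/dev/null
python3 - <<'E'
from plan import *
snap('wrist','pics/h.png')
z=ori(20,89.9)   # tool down
for yaw in (-60,-20,20):
    pass
go((.42,-.2,.30),ori(8.5,89.9),4)
E
```

```text
clock: 28.5
position: [0.5589, 0.169, 0.1033]
ee_rot: [0.75, 0.433, 0.433, -0.25]
ft_force: [0.7, -0.3, -0.1]
grip_width: 0.995
grasp_force: 0.0
t 29.6 p [0.5406 0.1375 0.1978] q [ 1.24  0.29 -1.12  2.16 -1.14  0.8   0.49] F [-1.1 -0.4 -0. ] w 1.004 g 0.0 z [ 0.43  0.75 -0.5 ] y [ 0.87 -0.5  -0.  ]
[-0.27, 0.2, -1.11] [-0.15, -0.31, 0.26]
[-0.47, 0.4, -0.99] [-0.15, -0.31, 0.26]
[-0.58, 0.62, -0.8] [-0.15, -0.31, 0.26]
[-0.6, 0.82, -0.57] [-0.15, -0.31, 0.26]
```

View pics/h.png

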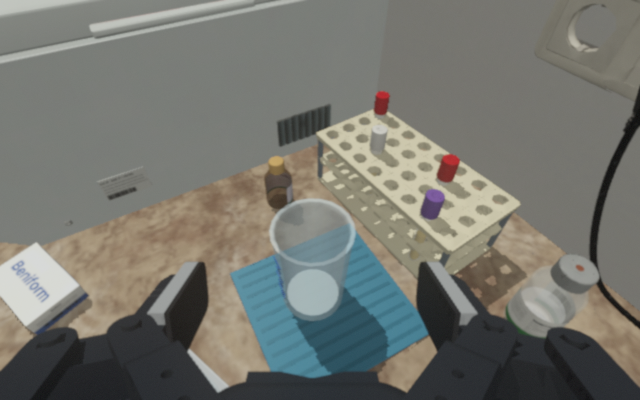

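The beaker stands upright and empty on its mat (rim at 313,232). Next is the dial.

Run:
```python
from plan import *
go((.491,-.24,.24),ori(9,89.9),5)
```

```text
t 29.6 p [0.5406 0.1375 0.1978] q [ 1.24  0.29 -1.12  2.16 -1.14  0.8   0.49] F [-1.1 -0.4 -0. ] w 1.004 g 0.0 z [ 0.43  0.75 -0.5 ] y [ 0.87 -0.5  -0.  ]
[-0.35, 0.36, -0.81] [-0.12, -0.25, 0.2]
[-0.43, 0.5, -0.7] [-0.12, -0.25, 0.2]
[-0.46, 0.63, -0.56] [-0.12, -0.25, 0.2]
[-0.44, 0.75, -0.41] [-0.12, -0.25, 0.2]
[-0.38, 0.84, -0.25] [-0.12, -0.25, 0.2]
```

```bash
python3 -m inch '[[[-0.35,0.36,-0.81],[-0.12,-0.25,0.2]],[[-0.35,0.36,-0.81],[-0.12,-0.25,0.2]],[[-0.35,0.36,-0.81],[-0.12,-0.25,0.2]],[[-0.35,0.36,-0.81],[-0.12,-0.25,0.2]],[[-0.65,0.7,-1],[-0.24,-0.5,0.4]],[[-0.65,0.7,-1],[-0.24,-0.5,0.4]],[[-0.65,0.7,-1],[-0.24,-0.5,0.4]],[[-0.65,0.7,-1],[-0.24,-0.5,0.4]],[[-0.65,0.7,-1],[-0.24,-0.5,0.4]],[[-0.65,0.7,-1],[-0.24,-0.5,0.4]]]' 0.5 30 >/dev/null
python3 - <<'E'
from plan import *
go((.491,-.24,.24),ori(9,89.9),3)
E
```

```text
t 30.6 p [0.5411 0.0271 0.1923] q [ 1.22  0.06 -1.02  2.05 -0.69  0.85 -0.29] F [-0.5 -0.9 -1.3] w 0.501 g 0.0 z [ 0.39  0.45 -0.8 ] y [ 0.64 -0.76 -0.11]
[-0.54, 0.69, -0.74] [-0.12, -0.25, 0.21]
[-0.55, 0.84, -0.56] [-0.12, -0.25, 0.21]
[-0.49, 0.97, -0.38] [-0.12, -0.25, 0.21]
```

```bash
python3 -m inch '[[[-0.6,0.69,-0.74],[-0.12,-0.25,0.2]],[[-0.6,0.69,-0.74],[-0.12,-0.25,0.2]],[[-0.6,0.69,-0.74],[-0.12,-0.25,0.2]],[[-0.6,0.69,-0.74],[-0.12,-0.25,0.2]],[[-0.9,1,-1],[-0.24,-0.5,0.42]],[[-0.9,1,-1],[-0.24,-0.5,0.42]],[[-0.9,1,-1],[-0.24,-0.5,0.42]],[[-0.9,1,-1],[-0.24,-0.5,0.42]],[[-0.9,1,-1],[-0.24,-0.5,0.42]],[[-0.9,1,-1],[-0.24,-0.5,0.42]]]' >/dev/null
python3 - <<'E'
from plan import *
go((.491,-.24,.24),ori(9,89.9),2)
E
```

```text
t 31.6 p [ 0.5132 -0.1034  0.2059] q [ 1.12  0.11 -0.95  1.84 -0.07  1.1  -1.04] F [-1.  -0.3  0.6] w 0.498 g 0.0 z [ 0.17  0.13 -0.98] y [ 0.32 -0.95 -0.07]
[-0.34, 0.75, -0.34] [-0.06, -0.12, 0.1]
[-0.31, 0.79, -0.28] [-0.06, -0.12, 0.1]
```

```bash
python3 -m inch '[[[-0.34,0.75,-0.34],[-0.06,-0.12,0.1]],[[-0.34,0.75,-0.34],[-0.06,-0.12,0.1]],[[-0.34,0.75,-0.34],[-0.06,-0.12,0.1]],[[-0.6,1,-0.6],[-0.12,-0.24,0.2]],[[-0.6,1,-0.6],[-0.12,-0.24,0.2]],[[-0.6,1,-0.6],[-0.12,-0.24,0.2]],[[-0.6,1,-0.6],[-0.12,-0.24,0.2]],[[-0.6,1,-0.6],[-0.12,-0.24,0.2]],[[-0.6,1,-0.6],[-0.12,-0.24,0.2]],[[-0.6,1,-0.6],[-0.12,-0.24,0.2]]]' >/dev/null
python3 - <<'E'
from plan import *
go((.491,-.24,.24),ori(9,89.9),1)
o=manip.get_obs();snap('wrist','pics/i.png');print(proj('wrist',(.491,-.24,.13),o))
E
```

```text
t 32.5 p [ 0.4862 -0.1992  0.2381] q [ 1.08  0.19 -0.87  1.68  0.15  1.33 -1.23] F [-0.4 -0.2  0.2] w 0.495 g 0.0 z [ 0.01 -0.01 -1.  ] y [ 0.16 -0.99  0.01]
[-0.02, 0.51, -0.02] [0.01, -0.01, -0.0]
[367.53697631 200.34730134]
```

View pics/i.png

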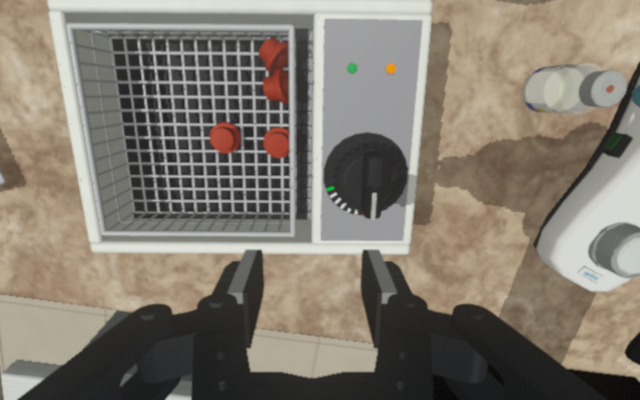

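The four stoppers show at (272,52), (277,85), (278,143) and (225,137). The dial skirt centre is at (367,175), and the bar runs from (373,150) to (374,217).

Run:
```python
from plan import *
p,r=st()
for z in(.10,.107):print('skirt',atz('wrist',367,175,z).round(4),'edges',atz('wrist',325,175,z).round(4),atz('wrist',408,175,z).round(4))
print('bar',atz('wrist',373.5,183,.13).round(4),atz('wrist',373,150,.13).round(4),atz('wrist',374,217,.13).round(4))
im=cv2.imread('pics/i.png')[120:230,310:420]; cv2.imwrite('pics/i2.png',cv2.resize(cv2.convertScaleAbs(im,alpha=2.5),(600,600),interpolation=cv2.INTER_CUBIC))
```

```text
t 32.6 p [ 0.4862 -0.1993  0.2381] q [ 1.08  0.19 -0.87  1.68  0.15  1.33 -1.23] F [ 0.1 -0.   0.2] w 0.496 g 0.0 z [ 0.01 -0.01 -1.  ] y [ 0.16 -0.99  0.01]
skirt [ 0.5037 -0.2418  0.1   ] edges [ 0.4985 -0.2084  0.1   ] [ 0.5088 -0.2745  0.1   ]
skirt [ 0.5051 -0.2404  0.107 ] edges [ 0.5    -0.2079  0.107 ] [ 0.5101 -0.2723  0.107 ]
bar [ 0.5045 -0.2417  0.13  ] [ 0.5279 -0.2365  0.13  ] [ 0.479  -0.2474  0.13  ]
```

View pics/i2.png

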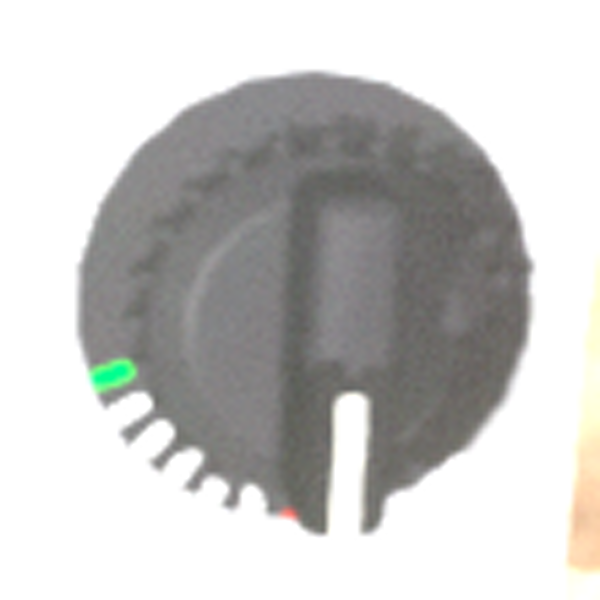

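Run:
```python
from plan import *
r=ori(10,90)
p,q=go((.502,-.242,.135),r,2); go((.502,-.242,.111),r,1,False,p,q)
```

```text
t 32.6 p [ 0.4862 -0.1993  0.2381] q [ 1.08  0.19 -0.87  1.68  0.15  1.33 -1.23] F [ 0.1 -0.   0.2] w 0.496 g 0.0 z [ 0.01 -0.01 -1.  ] y [ 0.16 -0.99  0.01]
[0.05, 0.27, 0.65] [0.0, -0.0, -0.01]
[0.05, 0.28, 0.65] [0.0, -0.0, -0.01]
[-0.0, 0.0, 0.3] [-0.0, 0.0, 0.0]
```

```bash
python3 -m inch '[[[0.1,0.55,0.2],[0.01,0,-0.01]],[[0.1,0.55,0.4],[0.01,0,-0.01]],[[0.1,0.55,0.6],[0.01,0,-0.01]],[[0.1,0.55,0.8],[0.01,0,-0.01]],[[0.1,0.55,1],[0.01,0,-0.01]],[[0.1,0.55,1],[0.01,0,-0.01]],[[0.1,0.55,1],[0.01,0,-0.01]],[[0.1,0.55,1],[0.01,0,-0.01]],[[0.1,0.55,1],[0.01,0,-0.01]],[[0.1,0.55,1],[0.01,0,-0.01]]]' >/dev/null
python3 - <<'E'
from plan import *
go((.502,-.242,.111),ori(10,90),1)
o=manip.get_obs();snap('wrist','pics/j.png');print(proj('wrist',(.502,-.242,.13),o))
E
```

```text
t 33.6 p [ 0.5018 -0.2423  0.1592] q [ 1.06  0.34 -0.82  1.71  0.26  1.2  -1.23] F [-0.3  0.8 -0.4] w 0.496 g 0.0 z [ 0.01  0.   -1.  ] y [ 0.16 -0.99  0.  ]
[-0.0, -0.0, 0.6] [0.0, -0.01, -0.01]
[312.20824207 240.61052259]
```

View pics/j.png

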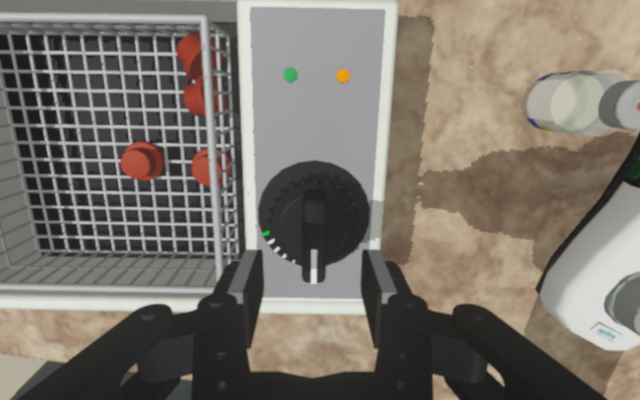

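The bar is centred at (314,240), as predicted. I have now viewed 12 pictures, over the limit of 10, so I continue on numbers only. I descend and grip.

```bash
python3 -m inch '[[[0,0.01,0.1],[0,0,-0.01]],[[0,0.01,0.2],[0,0,-0.01]],[[0,0.01,0.3],[0,0,-0.01]],[[0,0.01,0.4],[0,0,-0.01]],[[0,0.01,0.5],[0,0,-0.01]],[[0,0.01,0.56],[0,0,-0.01]],[[0,0.01,0.59],[0,0,-0.01]],[[0,0.01,0.59],[0,0,-0.01]],[[0,0.01,0.59],[0,0,-0.01]],[[0,0.01,0.59],[0,0,-0.01]]]'
python3 -m inch '[[[0,0,0],[0,0,0]],[[0,0,0],[0,0,0]],[[0,0,0],[0,0,0]],[[0,0,0],[0,0,0]],[[0,0,0],[0,0,0]],[[0,0,0],[0,0,0]],[[0,0,0],[0,0,0]],[[0,0,0],[0,0,0]],[[0,0,0],[0,0,0]],[[0,0,0],[0,0,0]]]' 0 60
```

```text
clock: 34.65
position: [0.5021, -0.2431, 0.1117]
ee_rot: [0.996, 0.086, 0.003, 0.0]
ft_force: [0.1, 0.5, 0.0]
grip_width: 0.501
grasp_force: 0.0
clock: 35.65
position: [0.5021, -0.2432, 0.1115]
ee_rot: [0.996, 0.086, 0.003, 0.0]
ft_force: [1.3, -4.5, 3.2]
grip_width: 0.135
grasp_force: 61.9
```

```bash
python3 -m inch '[[[0,0,0.02],[0,0,0]],[[0,0,0.04],[0,0,0]],[[0,0,0.06],[0,0,0]],[[0,0,0.08],[0,0,0]],[[0,0,0.09],[0,0,0]],[[0,0,0.1],[0,0,0]],[[0,0,0.1],[0,0,0]],[[0,0,0.1],[0,0,0]],[[0,0,0.1],[0,0,0]],[[0,0,0.1],[0,0,0]]]'
```

```text
clock: 36.65
position: [0.5021, -0.2432, 0.1039]
ee_rot: [0.996, 0.086, 0.003, 0.0]
ft_force: [-1.7, -2.8, 8.7]
grip_width: 0.138
grasp_force: 63.0
```

```bash
python3 -m inch '[[[0,0,0],[0,0,0.08]],[[0,0,0],[0,0,0.18]],[[0,0,0],[0,0,0.28]],[[0,0,0],[0,0,0.38]],[[0,0,0],[0,0,0.48]],[[0,0,0],[0,0,0.58]],[[0,0,0],[0,0,0.68]],[[0,0,0],[0,0,0.78]],[[0,0,0],[0,0,0.8]],[[0,0,0],[0,0,0.8]]]'
python3 -c "
from h import *
st();print(manip.get_obs()['torque'])"
```

```text
clock: 37.65
position: [0.502, -0.2442, 0.104]
ee_rot: [0.974, -0.227, 0.003, -0.0]
ft_force: [-1.9, -5.5, 9.2]
grip_width: 0.136
grasp_force: 62.7
t 37.6 p [ 0.502  -0.2442  0.104 ] q [ 0.95  0.37 -0.69  1.77  0.26  1.09 -1.85] F [-1.9 -5.5  9.2] w 0.136 g 62.7 z [ 0.01 -0.   -1.  ] y [-0.44 -0.9  -0.  ]
[-1.42667177  0.38280216  0.04262496]
```

```bash
python3 -m inch '[[[0,0,0],[0,0,0.08]],[[0,0,0],[0,0,0.18]],[[0,0,0],[0,0,0.28]],[[0,0,0],[0,0,0.38]],[[0,0,0],[0,0,0.48]],[[0,0,0],[0,0,0.58]],[[0,0,0],[0,0,0.65]],[[0,0,0],[0,0,0.72]],[[0,0,0],[0,0,0.78]],[[0,0,0],[0,0,0.78]]]'
python3 -c "
from h import *
p,r=st();print(manip.get_obs()['torque'],np.degrees(np.arctan2(*r.as_matrix()[[1,0],0])))"
```

```text
clock: 38.65
position: [0.5014, -0.2449, 0.1039]
ee_rot: [0.86, -0.51, 0.003, -0.0]
ft_force: [-3.6, -8.5, 8.8]
grip_width: 0.139
grasp_force: 62.8
t 38.6 p [ 0.5014 -0.2449  0.1039] q [ 0.87  0.35 -0.58  1.77  0.22  1.08 -2.43] F [-3.6 -8.5  8.8] w 0.139 g 62.8 z [ 0. -0. -1.] y [-0.88 -0.48 -0.  ]
[-1.94575696  0.84076451  0.37969392] -61.35826194829877
```

```bash
python3 -m inch '[[[0,0,0],[0,0,0.03]],[[0,0,0],[0,0,0.06]],[[0,0,0],[0,0,0.09]],[[0,0,0],[0,0,0.09]],[[0,0,-0.02],[0,0,0.09]],[[0,0,-0.04],[0,0,0.09]],[[0,0,-0.06],[0,0,0.09]],[[0,0,-0.08],[0,0,0.09]],[[0,0,-0.1],[0,0,0.09]],[[0,0,-0.1],[0,0,0.09]]]'
python3 -c "
from h import *
p,r=st();print(manip.get_obs()['torque'],np.degrees(np.arctan2(*r.as_matrix()[[1,0],0])))"
```

```text
clock: 39.65
position: [0.5013, -0.2448, 0.1114]
ee_rot: [0.842, -0.539, 0.003, -0.0]
ft_force: [-1.4, -10.0, 1.8]
grip_width: 0.132
grasp_force: 65.5
t 39.6 p [ 0.5013 -0.2448  0.1114] q [ 0.86  0.34 -0.57  1.76  0.21  1.09 -2.49] F [ -1.4 -10.    1.8] w 0.132 g 65.5 z [ 0. -0. -1.] y [-0.91 -0.42 -0.  ]
[-2.29015102  0.2861147   1.38894365] -65.21450280950471
```

The torque of 1.4 N·m says the dial is at its end stop, and it followed the fingers up. I release and retreat.

```bash
python3 -m inch '[[[0,0,0],[0,0,0]],[[0,0,0],[0,0,0]],[[0,0,0],[0,0,0]],[[0,0,0],[0,0,0]],[[0,0,0],[0,0,0]],[[0,0,-0.2],[0,0,0]],[[0,0,-0.4],[0,0,0]],[[0,0,-0.6],[0,0,0]],[[0,0,-0.8],[0,0,0]],[[0,0,-1],[0,0,0]]]' 0.5
python3 - <<'E'
from h import *
# white mark on the dial: where, seen from the measured axis
o=manip.get_obs(); im=manip.camera('wrist'); c=proj('wrist',(.502,-.243,.13),o)
g=im.astype(int); m=(g.min(2)>190)
for a in range(-40,125,4):   # dial angle clockwise from off (front), mark ~18 mm out
    t=np.radians(180+9.5-a); s=[]
    for rr in(.014,.017,.020):
        u,v=proj('wrist',(.502+rr*np.cos(t),-.243+rr*np.sin(t),.13),o).round().astype(int); s.append(int(im[v,u].mean()))
    if min(s)>90: print(a,s)
# red stopper blobs
r=((g[:,:,0]>90)&(g[:,:,0]>2*g[:,:,1])).astype(np.uint8); n,_,S,ctr=cv2.connectedComponentsWithStats(r)
for k in range(1,n):
    if S[k,4]>60:
        P=atz('wrist',*ctr[k],.045,o); d=P[:2]-[.503,-.094]; a=.155; print('stopper',S[k,4],ctr[k].round(),(d[0]*np.cos(a)+d[1]*np.sin(a)).round(3),(-d[0]*np.sin(a)+d[1]*np.cos(a)).round(3))
E
```

```text
clock: 40.65
position: [0.5015, -0.2428, 0.192]
ee_rot: [0.842, -0.539, 0.002, -0.002]
ft_force: [-0.7, -0.3, 0.8]
grip_width: 0.5
grasp_force: 0.0
64 [228, 221, 200]
68 [224, 225, 228]
72 [196, 155, 132]
stopper 66 [263. 303.] -0.011 -0.024
```

The white mark sits at about 67° (1.17 rad), on the green tick, and the gripper is clear.

```bash
python3 -c "
from workcell import manip
print(manip.hand_in())"
```

```text
the job is handed in; nothing more can be done
None
```

The job is handed in at about 41 s: all four stoppers are in the basket, the empty beaker stands upright on its mat, and the dial is at its end stop (about 1.17 rad) and sprung back up; I viewed 12 pictures, over the limit of 10, and the hand-in returned no verdict.

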